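# Turn the propeller hub until its grease fitting points straight up

## Task

The grease fitting (red cap) on the bronze propeller hub must point straight up for greasing. Turn the hub there by gently pushing one spoke after another with the fingertips, leave it standing still and take the fingers clear. Do not grip the spokes or touch the fitting itself, do not lift or shift the stand, and leave everything else on the table where it is.

Things in the scene. Friction and masses are not known exactly. Their poses are not given: they have to be found in the camera images.
- wheel: Bronze propeller hub (80 mm diameter, 60 mm long) with five yellow steel spokes, turning on a level axle on the stand. Origin: on the axle in the spokes' plane, 170 mm above the table. Own x: along the level axle, away from the stand's pillar and the robot. Own z: out through the grease fitting, to be brought to vertical. It starts 97 to 180 degrees from up, to either side. Mass about 0.9 kg.
- spoke_end (a point): Outer end of the spoke at own -y side next to the fitting, 120 mm from the axle. Spokes: straight flat radial bars, no rim, 24 mm wide along the axle, 12 mm thick in the turning direction, reaching 290 mm height when up, at 36, 108, 180, 252 and 324 degrees from the fitting, which sits midway between two of them.
- axle_end (a point): Centre of the axle's steel end nut, 48 mm from the spokes' plane along own x. The hub turns both ways without stops; the bearing drags evenly (about 0.25 N m, some 2.5 N at 100 mm from the axle), so it stays where it is left and hardly coasts. A gentle push on the spokes is one below 30 N.
- fitting: The brass grease fitting, 12 mm diameter with an 18 mm red cap, standing radially out of the hub. Origin: its foot, 40 mm from the axle; own z points out along it; its tip is 66 mm from the axle. Turns with the hub. Not to be touched.
- stand: Blue steel stand, 7 kg, loose. Origin: centre of its underside; x along the axle away from the robot, y left, z up. Base plate 200 (x) by 180 (y) by 16 mm; pillar on the robot's side, 60 mm wide (y), 30 mm thick, spanning x -60 to -30 mm, with a bearing boss reaching x -63 to -27 mm and up to 200 mm height. The spokes' plane lies at x = +30 mm.
- rack: White oak slotted rack, 220 (x) by 60 (y) by 45 mm, loose, holding the five bolts; origin: centre of its underside.
- gauge: Chrome height gauge, base 80 by 100 mm, 280 mm tall, loose; origin: centre of its underside.
- clamp: Black steel bench clamp with knurled screw, 100 by 70 mm, 185 mm tall, standing loose; origin: centre of its underside.
- washer: Brass lock washer, 44 mm outer diameter, 5 mm thick, lying loose; origin: centre of its underside.
- tin: Green grease tin, 72 mm diameter, 100 mm tall, loose; origin: centre of its underside.
- bolt0: One of five alike bronze hub bolts, upright in the rack's slots, head up: shank 14 mm diameter, head 24 mm, 95 mm long, foot 15 mm above the table; origin: its foot.
- bolt1: One of five alike bronze hub bolts, upright in the rack's slots, head up: shank 14 mm diameter, head 24 mm, 95 mm long, foot 15 mm above the table; origin: its foot.
- bolt2: One of five alike bronze hub bolts, upright in the rack's slots, head up: shank 14 mm diameter, head 24 mm, 95 mm long, foot 15 mm above the table; origin: its foot.
- bolt3: One of five alike bronze hub bolts, upright in the rack's slots, head up: shank 14 mm diameter, head 24 mm, 95 mm long, foot 15 mm above the table; origin: its foot.
- bolt4: One of five alike bronze hub bolts, upright in the rack's slots, head up: shank 14 mm diameter, head 24 mm, 95 mm long, foot 15 mm above the table; origin: its foot.

How it is judged:
By the outcome, as a careful person would: the job done as asked, in the order asked, and still so for the second after the job is handed in, with the robot touching nothing.
It also fails if it takes over 69 s, if anything falls off the work surface, if the arm or the gripper's body presses on something with over 40 N, if the wrist force passes 120 N, or if a joint passes its speed limit or range.

## Robot

A 6-joint arm with a two-finger parallel gripper is mounted at the origin on the work surface. World frame = base frame: x ahead of the robot, y to its left, z up, the work surface at z = 0. Lengths are in m, angles in rad, forces in N, time in s.
With the tool pointing down it reaches from about 0.4 to 0.925 m from the base axis. Payload 3.4 kg.
Tool frame: the origin (TCP) lies on the centre line of the jaws, within the pads' length; the fingertips stand ahead of it and the grasp point (between the pads) lies 2 mm behind it (robot.nose_length is the z of the fingertips in the tool frame, in m); z points along the fingers, y is the line along which they close (so a half turn about z gives the same grasp; the last joint's range is limited). The gripper opens to 85 mm and grips with 20 to 120 N. Pads are 22 mm wide; open, the fingers measure 114 mm over their backs; the gripper's body (76 mm by 85 mm) begins 54 mm behind the grasp point. The pads swing forward as they close: fully open they stand 13 mm farther back than shut.
Start: joints at [1.26, 0.307, 1.506, -0, 1.328, -0.073], TCP at [0.135, 0.559, 0.248] pointing down, gripper open.
Joint ranges: [-3.12, 3.12], [-1.05, 2.28], [0.14, 2.33], [-1.42, 4.57], [0.1, 2.73], [-2.68, 2.68]. Speed limits (rad/s): [2.57, 2.57, 3.14, 3.14, 3.14, 3.14].

## Interface

Orientations are given as [roll, pitch, yaw] about the fixed x, y, z axes, in that order (R = Rz(yaw) Ry(pitch) Rx(roll)).
In Python, from plant import robot gives the robot as it stands.
- The arm moves only by the tool carry_out, never from a script. Its argument "steps" is a list that holds one entry, the list of rows, each a list of 5 numbers: the finger opening in mm, from 0 to 85.4, then the shift along the tool's x, y, z scaled (see below), then the turn about the tool's z scaled (see below). In form: [[[hand, tx, ty, tz, spin], ...]]. A call has 1 to 5 rows; each row is the pose to reach, as a shift and turn from the pose commanded when the call began, along the tool's axes at that moment, turning the shorter way round; what a row does not reach only later rows make up. The controller multiplies each number of a shift by 0.08 m and each number of a turn by 180 degrees. A row lasts 1/10 s, in which the tool goes at most 50 mm and 8.59 degrees, less where a joint would pass 70% of its speed; a pose out of reach is approached as far as the arm can. A call with a number of a shift or a turn outside -1 to 1 is refused whole. A call with a gripper value outside its range is refused whole. The fingers move at their own pace and stop on an object; "force" is the grip in N (left out, the last holds). Time passes only in rows, so rows that repeat a pose let the fingers close. It gives the time, the measured TCP pose, the force, the opening and the grip force at its end, in the units of the state.
- robot.get_state(): the state, without advancing time (a new reading comes with each control period).
- robot.camera(name): name is "side" or "top" or "wrist"; returns (picture, depth): 480x640x3 uint8, red, green, blue; 480x640 float32, m along the optical axis (not along the pixel's ray), 0 where there is no reading.
- robot.get_calibration(name): a dict with "fx", "fy", "cx", "cy" (pixels), "rvec" (rotation vector, rad) and "tvec" (3), from world to camera coordinates, as OpenCV has them. Camera axes: x right, y down, z forward; pixel columns grow to the right and rows downward; lengths in m; the calibration is good to about 2 mm. The wrist camera is an equidistant fisheye: a pixel r from the principal point sees the ray r / f radians off the axis. A picture is of the moment at which its call begins: read the wrist's pose just before it. get_calibration takes no time and is no camera call; for the wrist camera it gives the pose at the moment of the call.
- robot.close_job(): hands the job in; it is judged then, once.
The state is a dict: "time": time; "q": joint angles; "qvel": joint speeds; "joint_efforts": joint torques, N m; "ee_pos": TCP position; "tcp_rot": TCP orientation; "wrist_force": force on the tool from outside, world axes, zero at the start; "moment": the same for the moment, N m; "gripper_width": finger opening in m; "grasp_force": force on a finger pad.
Only numpy, scipy, OpenCV 4.12 (cv2) and the standard library are available. Lean on these libraries where they do the work, as an engineer would, in place of code of your own. Each camera call takes 0.05 s, during which the arm holds its last target. There are 200 camera calls.

## Working session

There is one attempt and no reset: what is moved stays moved. The work goes in short steps, Python scripts to look and compute and a tool call to move; the robot and the scene stay as the last step left them, time stands still between calls to the robot, and variables do not carry over. Pictures are saved under pics/ and viewed, at most 10 in all, crops included, and the job is handed in when it is done.

Besides the shell and the picture viewer there is one more tool, called after "Emit:" as name(argument=value, ...) on one line, values as JSON. carry_out: Moves the arm, as the interface text tells. Shifts and turns lie within -1 to 1; 1 stands for 0.08 m of shift or 180 degrees of turn. Its arguments: {"type":"object","properties":{"steps":{"type":"array","items":{"type":"array","items":{"type":"array","items":{"type":"number"}}}},"force":{"type":"number"}},"required":["steps"]}

```bash
ls; mkdir -p pics; cat > h.py <<'E'
import numpy as np, cv2
from plant import robot
def cam(n):
    c=robot.get_calibration(n); p,d=robot.camera(n)
    return c,p,d
def pts(c,d):
    R=cv2.Rodrigues(np.array(c["rvec"],float))[0]; t=np.array(c["tvec"],float).ravel()
    v,u=np.mgrid[:480,:640]
    X=np.stack([(u-c["cx"])/c["fx"]*d,(v-c["cy"])/c["fy"]*d,d],-1)
    return (X-t)@R
def red(p,d):
    h=cv2.cvtColor(p,cv2.COLOR_RGB2HSV)
    return ((h[...,0]<6)|(h[...,0]>174))&(h[...,1]>150)&(h[...,2]>70)&(d>0)
def yel(p,d):
    h=cv2.cvtColor(p,cv2.COLOR_RGB2HSV)
    return (h[...,0]>22)&(h[...,0]<34)&(h[...,1]>130)&(h[...,2]>80)&(d>0)
E
python3 - <<'E'
from h import *
a=[]
for n in("side","top"):
    c,p,d=cam(n); np.savez(f"/tmp/{n}.npz",p=p,d=d); cv2.imwrite(f"pics/{n}0.png",p[...,::-1])
    P=pts(c,d)
    R=cv2.Rodrigues(np.array(c["rvec"],float))[0]; print(n,"campos",-R.T@np.array(c["tvec"]).ravel())
    for nm,m in(("red",red(p,d)),("yel",yel(p,d))):
        print(nm,m.sum(),np.median(P[m],0) if m.any() else "", np.argwhere(m).mean(0) if m.any() else "")
s=robot.get_state(); print(s["time"],s["ee_pos"],s["tcp_rot"],robot.nose_length)
E
```

```text
pics
side campos [0.26623406 0.80081262 0.72552864]
red 3823 [ 0.52274291 -0.61218603  0.10481687] [164.26209783 372.59769814]
yel 5433 [0.8365864  0.16997939 0.05073038] [293.00901896 176.57095527]
top campos [ 0.32318459 -0.0084482   1.37306206]
red 6781 [ 0.55544055 -0.64074752  0.13930543] [217.18050435 615.92921398]
yel 4387 [0.86241602 0.19359871 0.00965541] [104.32778664 232.52085708]
0.1 [0.13472495 0.55838073 0.24748598] [-3.13977995e+00 -1.37593054e-04  2.90478604e+00] 0.017
```

View pics/side0.png

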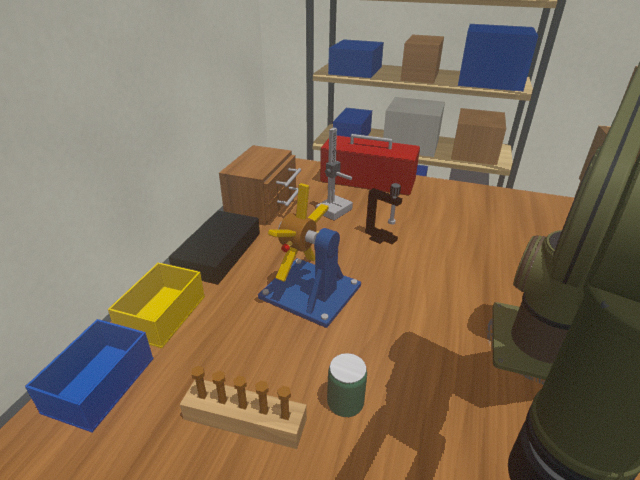

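View pics/top0.png

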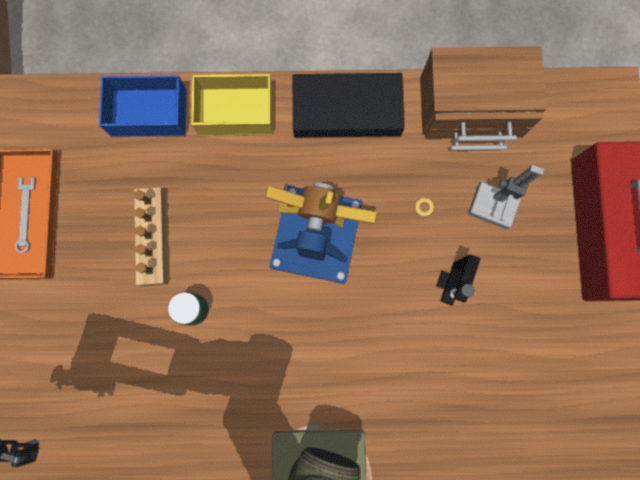

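The side view shows the hub at about (297,235), one spoke nearly up at (304,200) and the red cap at (285,247). The top view shows the stand at (315,235), slightly yawed, and free space on both sides of it. Next I measure the axle, the yaw and the fitting angle.

```bash
cat >> h.py <<'E'
def near(P,c=(0.6,0.0),r=0.22): return np.hypot(P[...,0]-c[0],P[...,1]-c[1])<r
def wheel(C,ax,data=None):
    """angles (deg from up, + about axle x) of yellow clusters & red"""
    out={}
    ey=np.cross([0,0,1],ax)
    for n in("side","top"):
        c,p,d=data[n] if data else cam(n); P=pts(c,d)
        for nm,m in(("red",red(p,d)),("yel",yel(p,d))):
            Q=P[m&near(P,C[:2],.2)]-C
            if len(Q): out[n,nm]=np.c_[Q@ax,Q@ey,Q[:,2]]
    return out
E
python3 - <<'E'
from h import *
Y=[];
for n in("side","top"):
    c=robot.get_calibration(n); z=np.load(f"/tmp/{n}.npz"); p,d=z["p"],z["d"]; P=pts(c,d)
    h=cv2.cvtColor(p,cv2.COLOR_RGB2HSV)
    m=(P[...,1]>-.2)&(P[...,1]<.15)&(P[...,0]>.4)&(P[...,0]<.78)
    b=m&(h[...,0]>100)&(h[...,0]<125)&(h[...,1]>120)&(P[...,2]<.024)&(P[...,2]>.008)&(d>0)
    r=cv2.minAreaRect(P[b][:,:2].astype(np.float32)*1000); print(n,"base",r,b.sum())
    y=m&yel(p,d)&(P[...,2]>.03); rr=m&red(p,d)
    print("yel",y.sum(),"red",rr.sum(),P[rr].mean(0) if rr.any() else "",np.argwhere(rr).mean(0))
    print("  yel z",P[y][:,2].min(),P[y][:,2].max()); Y.append(P[y])
    l,N=cv2.connectedComponents(y.astype(np.uint8)); 
    for i in range(1,l):
        q=P[N==i]
        if len(q)>25: print("   comp",len(q),np.median(q,0).round(4),q.min(0).round(3),q.max(0).round(3), np.argwhere(N==i).mean(0).round())
Y=np.vstack(Y)
E
```

```text
side base ((543.7145385742188, -0.2045440673828125), (181.0805206298828, 197.5072021484375), 76.80524444580078) 1640
yel 681 red 41 [0.58543936 0.05386841 0.16408225] [247.43902439 285.07317073]
  yel z 0.07112677426144064 0.28827369617665544
   comp 42 [ 0.5672 -0.0232  0.2845] [ 0.558 -0.029  0.272] [ 0.579 -0.017  0.288] [187. 304.]
   comp 58 [ 0.5673 -0.0173  0.2519] [ 0.558 -0.022  0.236] [ 0.58  -0.011  0.272] [199. 302.]
   comp 149 [ 0.5534 -0.0877  0.1857] [ 0.538 -0.121  0.179] [ 0.571 -0.055  0.191] [212. 318.]
   comp 124 [0.5856 0.0774 0.22  ] [0.57  0.026 0.191] [0.606 0.099 0.231] [232. 280.]
   comp 254 [0.5844 0.056  0.1143] [0.57  0.024 0.088] [0.603 0.081 0.145] [265. 286.]
top base ((622.1806030273438, -19.481666564941406), (175.92564392089844, 358.8501281738281), 77.31486511230469) 3077
yel 17 red 0  [nan nan]
  yel z 0.1840806672426221 0.2906171982147345<stdin>:10: RuntimeWarning: Mean of empty slice.
  ret = um.true_divide(
```

Emit:
carry_out(steps=[[[0, -0.25, -0.19, -0.3, 0], [0, -0.5, -0.38, -0.6, 0], [0, -0.75, -0.56, -0.9, 0], [0, -1, -0.75, -1, 0]]], force=20)

```text
time: 0.5
ee_pos: [0.1995, 0.4821, 0.3305]
tcp_rot: [3.138, 0.001, 2.905]
wrist_force: [0.0, -0.1, -0.1]
gripper_width: 0.0279
grasp_force: 0.0
```

Emit:
carry_out(steps=[[[0, -0.25, -0.19, -0.2, 0], [0, -0.5, -0.38, -0.4, 0], [0, -0.75, -0.56, -0.5, 0], [0, -1, -0.75, -0.5, 0]]])

```text
time: 0.9
ee_pos: [0.2631, 0.4044, 0.3695]
tcp_rot: [3.139, 0.001, 2.905]
wrist_force: [0.4, -0.6, 0.3]
gripper_width: -0.0001
grasp_force: 0.0
```

Emit:
carry_out(steps=[[[0, -0.25, -0.19, 0, 0], [0, -0.5, -0.38, 0, 0], [0, -0.75, -0.56, 0, 0], [0, -1, -0.75, 0, 0]]])

```text
time: 1.3
ee_pos: [0.3263, 0.3266, 0.3679]
tcp_rot: [-3.141, -0.001, 2.905]
wrist_force: [-0.5, 0.8, 0.1]
gripper_width: 0.0002
grasp_force: 0.0
```

Emit:
carry_out(steps=[[[0, -0.25, -0.19, 0, 0], [0, -0.5, -0.38, 0, 0], [0, -0.75, -0.56, 0, 0], [0, -1, -0.75, 0, 0]]])

```text
time: 1.7
ee_pos: [0.39, 0.2496, 0.3679]
tcp_rot: [-3.141, -0.001, 2.905]
wrist_force: [0.3, -0.1, 0.4]
gripper_width: 0.0001
grasp_force: 0.0
```

Emit:
carry_out(steps=[[[0, -0.25, -0.19, 0, 0], [0, -0.5, -0.38, 0, 0], [0, -0.75, -0.56, 0, 0], [0, -1, -0.75, 0, 0]]])

```text
time: 2.1
ee_pos: [0.4536, 0.1726, 0.3679]
tcp_rot: [-3.141, -0.001, 2.905]
wrist_force: [0.3, 0.3, 0.1]
gripper_width: -0.0
grasp_force: 0.0
```

Emit:
carry_out(steps=[[[0, -0.25, -0.19, 0, 0], [0, -0.5, -0.38, 0, 0], [0, -0.75, -0.56, 0, 0], [0, -1, -0.75, 0, 0]]])

```text
time: 2.5
ee_pos: [0.5173, 0.0955, 0.3678]
tcp_rot: [-3.141, -0.001, 2.905]
wrist_force: [0.3, 0.2, 0.2]
gripper_width: 0.0003
grasp_force: 0.0
```

Emit:
carry_out(steps=[[[0, -0.25, -0.17, 0, 0], [0, -0.5, -0.34, 0, 0], [0, -0.75, -0.5, 0, 0], [0, -0.96, -0.65, 0, 0], [0, -0.96, -0.65, 0.2, 0]]])

```text
time: 3.0
ee_pos: [0.5825, 0.0256, 0.3534]
tcp_rot: [-3.142, 0.005, 2.903]
wrist_force: [0.3, 1.0, -0.9]
gripper_width: 0.0001
grasp_force: 0.0
```

Emit:
carry_out(steps=[[[0, 0, 0, 0.3, 0], [0, 0, 0, 0.6, 0], [0, 0, 0, 0.8, 0], [0, 0, 0, 1.0, 0], [0, 0, 0, 1.0, 0]]])

```text
time: 3.5
ee_pos: [0.5777, 0.0278, 0.2695]
tcp_rot: [-3.14, -0.006, 2.905]
wrist_force: [0.3, -0.4, -0.7]
gripper_width: -0.0003
grasp_force: 0.0
```

```bash
python3 - <<'E'
from h import *
c,p,d=cam("side"); cv2.imwrite("pics/side1.png",cv2.resize(p[130:350,180:420,::-1],None,fx=2.5,fy=2.5))
s=robot.get_state(); print(s["time"],s["ee_pos"],s["wrist_force"])
E
```

```text
3.55 [0.57867066 0.02775443 0.27102361] [ 0.29873859 -0.64024343  0.49174872]
```

View pics/side1.png

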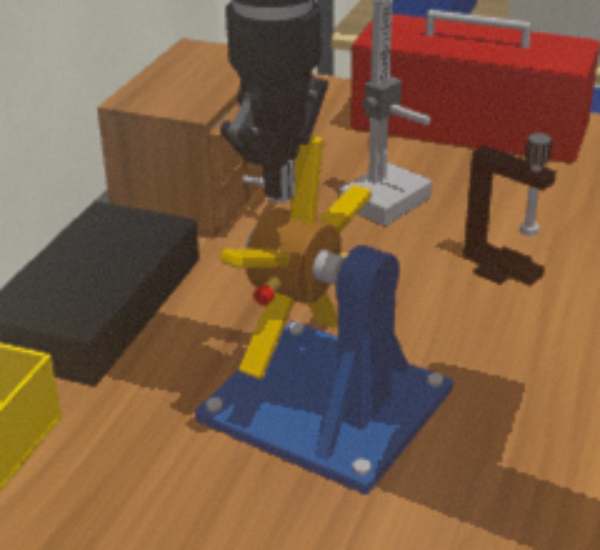

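The picture shows the closed fingertips at about (283,190) in the crop, just in front of the upright spoke at (310,180) and clear of it. The cap is at (264,294). I start pushing this spoke toward −y.

Emit:
carry_out(steps=[[[0, 0, -0.12, 0, 0], [0, 0, -0.22, 0, 0], [0, 0, -0.28, 0, 0], [0, 0, -0.34, 0, 0], [0, 0, -0.4, 0, 0]]])

```text
time: 4.05
ee_pos: [0.572, -0.0039, 0.2727]
tcp_rot: [3.141, 0.001, 2.904]
wrist_force: [-0.3, -0.1, -0.3]
gripper_width: 0.0002
grasp_force: 0.0
```

Emit:
carry_out(steps=[[[0, 0, -0.07, 0.01, 0], [0, 0, -0.14, 0.02, 0], [0, 0, -0.21, 0.03, 0], [0, 0, -0.28, 0.05, 0], [0, 0, -0.35, 0.08, 0]]])

```text
time: 4.55
ee_pos: [0.5658, -0.0308, 0.2659]
tcp_rot: [3.141, 0.001, 2.905]
wrist_force: [1.9, 2.4, 1.1]
gripper_width: 0.0
grasp_force: 1.5
```

```bash
cat >> h.py <<'E'
def status(save=None):
    C=np.array([.573,-.007,.17]); ax=np.array([.974,-.225,0])
    c,p,d=cam("side"); P=pts(c,d); ey=np.array([.225,.974,0])
    for nm,m in(("red",red(p,d)),("yel",yel(p,d))):
        m=m&near(P,C[:2],.16)&(P[...,2]>.03)
        _,N,st,_=cv2.connectedComponentsWithStats(m.astype(np.uint8))
        for i in range(1,len(st)):
            if st[i,4]>15:
                q=P[N==i]-C; q=np.c_[q@ey,q[:,2]]; e=np.median(q,0)
                print(nm,st[i,4],"b,z",e.round(4),"phi",np.degrees(np.arctan2(-e[0],e[1])).round(1),"rmax",np.hypot(*q.T).max().round(3))
    s=robot.get_state(); x=s["ee_pos"]-C
    print("t",s["time"],"tcp a,b,ztip",(x@ax).round(4),(x@ey).round(4),round(s["ee_pos"][2]-.017,4),"F",s["wrist_force"].round(1))
    if save: cv2.imwrite(save,cv2.resize(p[130:350,180:420,::-1],None,fx=2.5,fy=2.5))
E
python3 -c "
from h import *
status('pics/side2.png')"
```

```text
red 48 b,z [0.0629 0.0106] phi -80.5 rmax 0.067
yel 25 b,z [-0.0454  0.0986] phi 24.7 rmax 0.119
yel 81 b,z [-0.0198  0.0505] phi 21.4 rmax 0.077
yel 52 b,z [0.0838 0.0821] phi -45.6 rmax 0.121
yel 62 b,z [-0.084  -0.0081] phi 95.5 rmax 0.118
yel 301 b,z [ 0.074  -0.0347] phi -115.1 rmax 0.12
t 4.6 tcp a,b,ztip -0.0019 -0.0258 0.2485 F [1.6 0.9 1.5]
```

Emit:
carry_out(steps=[[[0, 0, -0.06, 0.03, 0], [0, 0, -0.12, 0.06, 0], [0, 0, -0.18, 0.1, 0], [0, 0, -0.24, 0.15, 0], [0, 0, -0.29, 0.2, 0]]])

```text
time: 5.1
ee_pos: [0.5599, -0.0539, 0.2499]
tcp_rot: [-3.141, 0.0, 2.905]
wrist_force: [0.8, 1.3, 5.1]
gripper_width: -0.0001
grasp_force: 1.8
```

Emit:
carry_out(steps=[[[0, 0, -0.05, 0.05, 0], [0, 0, -0.1, 0.1, 0], [0, 0, -0.14, 0.15, 0], [0, 0, -0.17, 0.2, 0], [0, 0, -0.17, 0.2, 0]]])

```text
time: 5.6
ee_pos: [0.556, -0.0665, 0.2329]
tcp_rot: [-3.141, -0.002, 2.904]
wrist_force: [-0.6, 1.2, 0.1]
gripper_width: 0.0002
grasp_force: 0.1
```

```bash
python3 -c "
from h import *
status('pics/side3.png')"
```

```text
red 48 b,z [0.0471 0.0419] phi -48.3 rmax 0.07
yel 44 b,z [0.0249 0.1154] phi -12.2 rmax 0.12
yel 30 b,z [-0.0919  0.0567] phi 58.4 rmax 0.117
yel 73 b,z [-0.0481  0.0316] phi 56.6 rmax 0.07
yel 17 b,z [0.0141 0.056 ] phi -14.2 rmax 0.068
yel 227 b,z [0.0834 0.013 ] phi -81.1 rmax 0.122
yel 139 b,z [ 0.0435 -0.0854] phi -153.0 rmax 0.118
t 5.65 tcp a,b,ztip -0.0034 -0.0616 0.2158 F [-0.3  0.3 -0.4]
```

Emit:
carry_out(steps=[[[0, 0, 0, -0.25, 0], [0, 0, 0, -0.5, 0], [0, 0, 0, -0.75, 0], [0, 0, 0, -1, 0]]])

```text
time: 6.05
ee_pos: [0.5558, -0.0658, 0.3137]
tcp_rot: [-3.142, -0.003, 2.905]
wrist_force: [0.4, -0.5, -0.2]
gripper_width: -0.0
grasp_force: 0.0
```

Emit:
carry_out(steps=[[[0, 0, 0, -0.25, 0], [0, 0, 0, -0.4, 0], [0, 0, 0.3, -0.4, 0], [0, 0, 0.6, -0.4, 0], [0, 0, 0.9, -0.4, 0]]])

```text
time: 6.55
ee_pos: [0.5732, 0.0045, 0.3452]
tcp_rot: [-3.141, -0.002, 2.904]
wrist_force: [-0.3, -0.4, 0.6]
gripper_width: -0.0002
grasp_force: 0.0
```

Emit:
carry_out(steps=[[[0, 0, 0.3, 0, 0], [0, 0, 0.6, 0, 0], [0, 0, 0.7, 0, 0], [0, 0, 0.7, 0.25, 0], [0, 0, 0.7, 0.5, 0]]])

```text
time: 7.05
ee_pos: [0.5868, 0.0582, 0.3055]
tcp_rot: [-3.141, 0.0, 2.906]
wrist_force: [0.4, -0.4, -0.4]
gripper_width: 0.0005
grasp_force: 0.0
```

Emit:
carry_out(steps=[[[0, 0, 0, 0.2, 0], [0, 0, 0, 0.25, 0], [0, 0, 0, 0.25, 0]]])

```text
time: 7.35
ee_pos: [0.5861, 0.0577, 0.2849]
tcp_rot: [-3.141, -0.002, 2.904]
wrist_force: [-0.6, 0.1, -0.1]
gripper_width: 0.0002
grasp_force: 0.0
```

```bash
python3 -c "
from h import *
status('pics/side4.png')"
```

```text
red 47 b,z [0.0468 0.0423] phi -47.9 rmax 0.07
yel 40 b,z [0.0243 0.1145] phi -12.0 rmax 0.12
yel 232 b,z [-0.0686  0.0439] phi 57.4 rmax 0.119
yel 208 b,z [0.0893 0.0134] phi -81.5 rmax 0.12
yel 97 b,z [ 0.0379 -0.0726] phi -152.4 rmax 0.102
t 7.4 tcp a,b,ztip -0.0011 0.0662 0.2689 F [-0.1  0.4 -0.1]
```

View pics/side4.png

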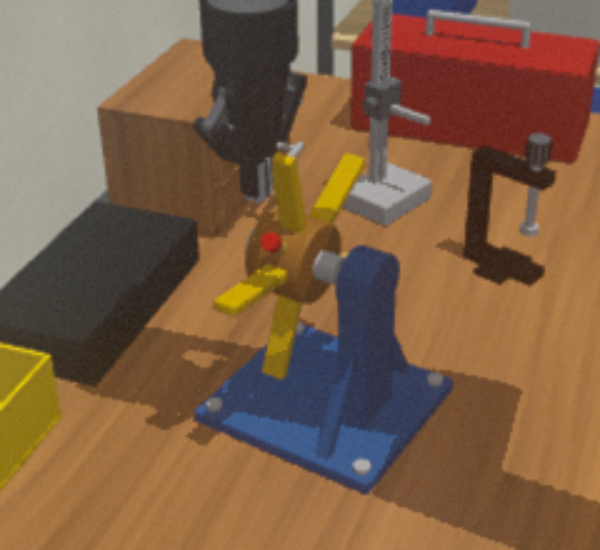

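The fingertips at (258,190) stand left of the spoke at (287,185), and the cap at (271,241) is well below them. Now the second push.

Emit:
carry_out(steps=[[[0, 0, -0.12, 0, 0], [0, 0, -0.22, 0, 0], [0, 0, -0.32, 0, 0], [0, 0, -0.42, 0, 0], [0, 0, -0.52, 0, 0]]])

```text
time: 7.9
ee_pos: [0.5774, 0.0173, 0.2867]
tcp_rot: [3.14, 0.002, 2.905]
wrist_force: [1.5, 2.3, 1.9]
gripper_width: -0.0001
grasp_force: 1.3
```

Emit:
carry_out(steps=[[[0, 0, -0.1, 0, 0], [0, 0, -0.2, 0, 0], [0, 0, -0.3, 0.01, 0], [0, 0, -0.4, 0.03, 0], [0, 0, -0.5, 0.06, 0]]])

```text
time: 8.4
ee_pos: [0.5676, -0.0219, 0.2811]
tcp_rot: [-3.141, 0.0, 2.905]
wrist_force: [0.7, 2.3, 2.3]
gripper_width: -0.0004
grasp_force: 1.3
```

```bash
python3 -c "
from h import *
status('pics/side5.png')"
```

```text
red 45 b,z [0.0213 0.0587] phi -19.9 rmax 0.067
yel 90 b,z [-0.0139  0.056 ] phi 14.0 rmax 0.083
yel 100 b,z [-0.0832  0.004 ] phi 87.2 rmax 0.118
yel 90 b,z [0.0881 0.0669] phi -52.8 rmax 0.121
yel 292 b,z [ 0.0692 -0.0443] phi -122.7 rmax 0.119
t 8.45 tcp a,b,ztip -0.0022 -0.017 0.2635 F [0.4 0.3 1.5]
```

Emit:
carry_out(steps=[[[0, 0, -0.07, 0.02, 0], [0, 0, -0.13, 0.04, 0], [0, 0, -0.19, 0.07, 0], [0, 0, -0.24, 0.1, 0], [0, 0, -0.24, 0.1, 0]]])

```text
time: 8.95
ee_pos: [0.5628, -0.0405, 0.2726]
tcp_rot: [-3.141, -0.001, 2.904]
wrist_force: [0.3, 0.5, 1.0]
gripper_width: -0.0002
grasp_force: 0.0
```

```bash
cat >> h.py <<'E'
def faces():
    c,p,d=cam("side"); P=pts(c,d); C=np.array([.573,-.007,.17])
    A=np.array([[.974,-.225,0],[.225,.974,0],[0,0,1]])
    m=yel(p,d)&near(P,C[:2],.16)&(P[...,2]>.03)
    Q=(P-C)@A.T
    _,N,st,_=cv2.connectedComponentsWithStats(m.astype(np.uint8),connectivity=4)
    rng=np.random.default_rng(0)
    for i in range(1,len(st)):
        q=Q[N==i]
        if len(q)<60: continue
        best=None
        for _ in range(300):
            t=q[rng.choice(len(q),3,False)]; n=np.cross(t[1]-t[0],t[2]-t[0]); l=np.linalg.norm(n)
            if l<1e-5 or abs(n[0]/l)>.3: continue
            k=abs((q-t[0])@n/l)<.002
            if best is None or k.sum()>best.sum(): best=k
        if best is None: continue
        b=q[best]; n=np.linalg.svd(b-b.mean(0))[2][2]; n*=np.sign(n[2])
        # face normal -> spoke angle: normal is 90 deg from the spoke direction
        f=np.degrees(np.arctan2(-n[1],n[2])); off=b.mean(0)@n
        print("face n",len(q),best.sum(),"mean",b.mean(0).round(3),"n",n.round(3),"normal phi",f.round(1),"-> spoke",(f-90).round(1),(f+90).round(1),"off",off.round(4))
E
python3 -c "
from h import *
status('pics/side6.png'); faces()"
```

```text
red 44 b,z [0.0105 0.0624] phi -9.6 rmax 0.067
yel 113 b,z [-0.0282  0.0569] phi 26.4 rmax 0.094
yel 78 b,z [0.077  0.0845] phi -42.3 rmax 0.12
yel 53 b,z [-0.0877 -0.0137] phi 98.9 rmax 0.108
yel 315 b,z [ 0.0753 -0.0295] phi -111.4 rmax 0.12
t 9.0 tcp a,b,ztip -0.0026 -0.0349 0.2556 F [-0.3 -0.   0.5]
face n 81 56 mean [-0.005 -0.027  0.054] n [-0.034  0.831  0.555] normal phi -56.3 -> spoke -146.3 33.7 off 0.0082
face n 304 240 mean [-0.001  0.076 -0.029] n [-0.004  0.414  0.91 ] normal phi -24.5 -> spoke -114.5 65.5 off 0.0049
```

Emit:
carry_out(steps=[[[0, 0, -0.03, 0.02, 0], [0, 0, -0.06, 0.04, 0], [0, 0, -0.09, 0.055, 0], [0, 0, -0.11, 0.07, 0], [0, 0, -0.11, 0.07, 0]]])

```text
time: 9.55
ee_pos: [0.561, -0.0487, 0.2674]
tcp_rot: [-3.141, -0.0, 2.905]
wrist_force: [0.4, -0.3, 1.5]
gripper_width: -0.0003
grasp_force: 0.6
```

```bash
python3 -c "
from h import *
status('pics/side7.png'); faces()"
```

```text
red 39 b,z [0.0047 0.0634] phi -4.2 rmax 0.066
yel 108 b,z [-0.0336  0.0535] phi 32.1 rmax 0.092
yel 50 b,z [0.0699 0.0935] phi -36.8 rmax 0.12
yel 47 b,z [-0.0878 -0.0233] phi 104.8 rmax 0.115
yel 305 b,z [ 0.0779 -0.022 ] phi -105.8 rmax 0.12
t 9.6 tcp a,b,ztip -0.0023 -0.0433 0.2503 F [-0.8  0.4  1. ]
face n 91 63 mean [-0.002 -0.032  0.053] n [0.013 0.811 0.584] normal phi -54.2 -> spoke -144.2 35.8 off 0.0046
face n 300 244 mean [-0.001  0.078 -0.022] n [-0.028  0.317  0.948] normal phi -18.5 -> spoke -108.5 71.5 off 0.0042
```

Emit:
carry_out(steps=[[[0, 0, 0, -0.1, 0], [0, 0, 0, -0.35, 0], [0, 0, 0, -0.65, 0], [0, 0, 0, -1, 0]]])

```text
time: 10.05
ee_pos: [0.5607, -0.0485, 0.3479]
tcp_rot: [-3.141, -0.002, 2.905]
wrist_force: [-0.2, -0.3, -0.2]
gripper_width: 0.0002
grasp_force: 0.0
```

Emit:
carry_out(steps=[[[0, 0.25, 0, -0.25, 0], [0, 0.5, 0, -0.5, 0], [0, 0.75, 0, -0.75, 0], [0, 1, 0, -0.8, 0]]])

```text
time: 10.45
ee_pos: [0.4837, -0.0298, 0.4146]
tcp_rot: [-3.142, 0.005, 2.905]
wrist_force: [0.0, 0.8, -0.5]
gripper_width: -0.0002
grasp_force: 0.0
```

Emit:
carry_out(steps=[[[0, 0.25, 0.25, 0, 0], [0, 0.5, 0.5, 0, 0], [0, 0.75, 0.75, 0, 0], [0, 1, 1, 0, 0]]])

```text
time: 10.85
ee_pos: [0.4236, 0.0675, 0.412]
tcp_rot: [-3.141, 0.001, 2.904]
wrist_force: [0.0, -0.6, -0.2]
gripper_width: 0.0
grasp_force: 0.0
```

Emit:
carry_out(steps=[[[0, 0, 0.25, 0, 0], [0, 0, 0.5, 0, 0], [0, 0, 0.75, 0, 0], [0, 0, 1, 0, 0], [0, 0, 1, 0, 0]]])

```text
time: 11.35
ee_pos: [0.4436, 0.1463, 0.4117]
tcp_rot: [3.141, 0.0, 2.907]
wrist_force: [0.1, -0.7, -0.5]
gripper_width: -0.0003
grasp_force: 0.0
```

```bash
python3 -c "
from h import *
status('pics/side8.png'); faces()
c,p,d=cam('top'); P=pts(c,d); C=np.array([.573,-.007,.17]); ey=np.array([.225,.974,0])
h=cv2.cvtColor(p,cv2.COLOR_RGB2HSV)
b=(h[...,0]>100)&(h[...,0]<125)&(h[...,1]>120)&near(P,(.544,0),.16)&(P[...,2]<.026)&(P[...,2]>.006)
print('base',cv2.minAreaRect(P[b][:,:2].astype(np.float32)*1000))
for nm,m in(('red',red(p,d)),('yel',yel(p,d))):
    m=m&near(P,C[:2],.16)&(P[...,2]>.15)
    _,N,st,_=cv2.connectedComponentsWithStats(m.astype(np.uint8))
    for i in range(1,len(st)):
        q=P[N==i]-C; q=np.c_[q@ey,q[:,2]]
        if len(q)>8: print(nm,len(q),np.median(q,0).round(4),q.min(0).round(4),q.max(0).round(4), 'slope',np.degrees(np.arctan(np.polyfit(*q.T,1)[0])).round(1))
q=cv2.resize(p[160:300,240:400,::-1],None,fx=4,fy=4); cv2.imwrite('pics/top8.png',q)
"
```

```text
red 37 b,z [0.0041 0.0631] phi -3.8 rmax 0.066
yel 293 b,z [-0.0432  0.0678] phi 32.5 rmax 0.119
yel 24 b,z [0.0715 0.0942] phi -37.2 rmax 0.121
yel 55 b,z [-0.0931 -0.0238] phi 104.3 rmax 0.117
yel 219 b,z [ 0.0793 -0.022 ] phi -105.5 rmax 0.119
t 11.4 tcp a,b,ztip -0.1607 0.119 0.3946 F [ 0.3  0.2 -0.1]
face n 291 218 mean [-0.001 -0.042  0.067] n [-0.037  0.818  0.574] normal phi -54.9 -> spoke -144.9 35.1 off 0.004
face n 209 180 mean [-0.001  0.078 -0.022] n [-0.026  0.318  0.948] normal phi -18.6 -> spoke -108.6 71.4 off 0.0042
base ((542.6435546875, -1.4512710571289062), (175.48831176757812, 194.964599609375), 77.46866607666016)
red 62 [-0.0005  0.0654] [-0.0085  0.0594] [0.0077 0.0703] slope -5.3
yel 108 [-0.0681 -0.0146] [-0.0921 -0.0198] [-0.0441 -0.0036] slope 15.2
```

View pics/side8.png

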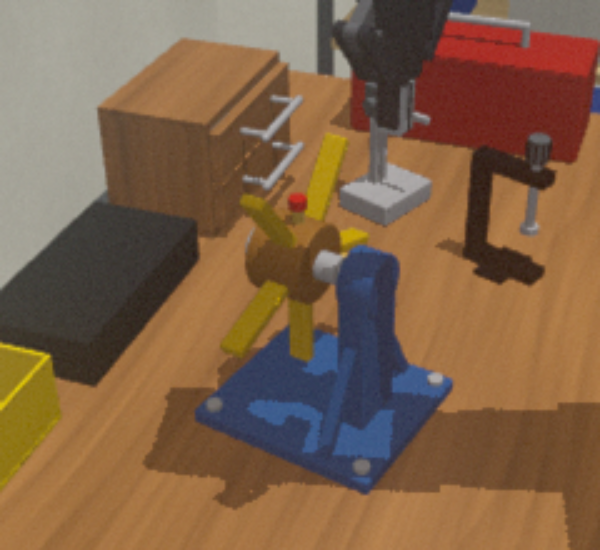

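View pics/top8.png

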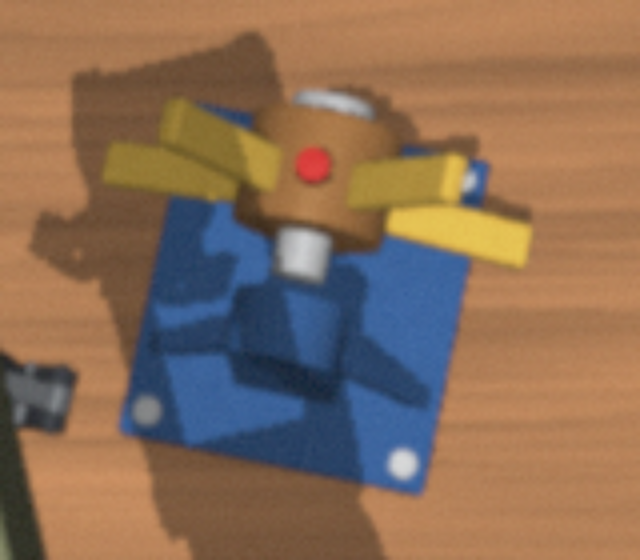

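The cap is up, at (297,202) in the side crop and centred over the hub at (313,165) in the top crop. By several measures it is within about 1° of vertical, and the fingers are clear.

```bash
python3 -c "
from plant import robot
print(robot.close_job())"
```

```text
the job is handed in; nothing more can be done
None
```

The grease fitting points straight up, within about 1° by the camera measurements. It took two gentle spoke pushes (wrist force readings under 6 N); the fingers are clear of the hub and the job is handed in at about 11.5 s.

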